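# Start a crossed clamp knob on a sieve shaker

## Task

The black hand knob on top of the sieve shaker has been left sitting crossed on its stud. Press it down gently and turn it backwards (anticlockwise seen from above) until you feel it drop into the thread, then keep it down and turn it forwards (clockwise) until you feel it come up against its stop, fully home, so that it stays down by itself and holds the sieve stack clamped. Never force it, let go of it at the end, and leave the other things on the bench alone.

Things in the scene. Friction and masses are not known exactly. Their poses are not given: they have to be found in the camera images.
- knob_grip (a point): Centre of the grip of the loose black hand knob (140 g) that stands upright on the clamp disc, around the stud. Grip: oblong block 64 mm long (own x), 40 mm wide with flat sides (own y, the width to grasp), 26 mm tall; this point is its middle, 13 mm below the top. Fingertips can go down beside grip and hub to 35 mm below this point before they meet the clamp disc. z up.
- knob: The same knob; origin at the centre of its hub's lower rim (41 mm below the grip's centre), z up, x along the grip. The hub is round, 40 mm across, bored 32 mm (about 1.5 mm play on the stud all round), with three hidden pins inside. It starts with its pins 0.5 mm above the thread starts: pressed straight down it is stopped hard; turned forwards it jams on a stop.
- stud: Fixed upright steel stud in the lid's centre; origin on its axis at its foot, 170 mm above the bench. It has three blunt thread starts, each 74 degrees long with a solid stop at its forward end. Their angle is not marked and cannot be told from this attitude: feel for it. Force between knob and stud: under 45 N while crossed, under 90 N (about 1 N m) against the final stop.
- stud_tip (a point): Tip of the stud, 36 mm above its foot, hidden in the knob. 25 to 70 degrees back from the start the pins come over the gaps (about 20 degrees wide to the pins; then a stop blocks further turning back) and the pressed knob can go down: it needs 7 mm below its first height to pass under the starts and can go 11 mm before the disc's end stop.
- thread (a point): Point on the stud's axis at the top of the thread starts, 30 mm above its foot. Turned forwards from the gap while held 7 to 11 mm down, the pins run under the starts, which draw the knob to 10.5 mm below its first height; the stop is met 70 to 95 degrees forward of the gap. There it stays down when let go; if not turned well under the starts, the spring lifts it again.
- clamp_disc (a joint): How far the sprung steel clamp disc (90 mm across, under the knob, sliding on the stud) is pushed down, m: 0 free, 0.0112 at its end. The knob's rim rests on it. The spring pushes the knob up with about 3 N at 0, 7 N at 7 mm and 10 N at 10.5 mm.
- shaker: Grey sieve shaker, fixed to the bench: base 260 mm square, 58 mm high, on it a pan and a sieve, 206 mm across, with a lid whose top is 170 mm above the bench. Origin under its centre on the bench; the stud stands on its z axis.
- bowl: Steel bowl, 150 mm across, 50 mm high; a bystander.
- spare_sieve: Round brass washing pan with two small side handles, 150 mm across, 50 mm high; a bystander.
- brush: Bench brush lying down; a bystander.
- spatula: Spatula lying down; a bystander.
- jar: Jar, 64 mm across, 90 mm high; a bystander.
- weight: Brass weight, 44 mm across, 64 mm high; a bystander.
- cup: Aluminium cup, 64 mm across, 60 mm high; a bystander.
There are look-alikes about, which are no part of the job. Of the things shaped like the knob, the black one is meant.

How it is judged:
By the outcome, as a careful person would: the job done as asked, in the order asked, and still so for the second after the job is handed in, with the robot touching nothing.
It also fails if it takes over 61 s, if anything falls off the work surface, if the arm or the gripper's body presses on something with over 40 N, if the wrist force passes 120 N, or if a joint passes its speed limit or range.

## Robot

A 6-joint arm with a two-finger parallel gripper is mounted at the origin on the work surface. World frame = base frame: x ahead of the robot, y to its left, z up, the work surface at z = 0. Lengths are in m, angles in degrees, forces in N, time in s.
With the tool pointing down it reaches from about 0.3 to 0.775 m from the base axis. Payload 14.6 kg.
Tool frame: the origin (TCP) lies at the very end of the fingers, on their centre line; the grasp point (between the pads) lies 19 mm behind it (ctrl.grip_depth is the distance from the TCP to the grasp point, in m); z points along the fingers, y is the line along which they close (so a half turn about z gives the same grasp; the last joint's range is limited). The gripper opens to 85 mm and grips with 20 to 120 N. Pads are 22 mm wide; open, the fingers measure 114 mm over their backs; the gripper's body (76 mm by 85 mm) begins 54 mm behind the grasp point. The pads swing forward as they close: fully open they stand 13 mm farther back than shut.
Start: joints at [61.272, 17.183, 87.147, -0, 75.671, -3.816], TCP at [0.232, 0.499, 0.231] pointing down, gripper open.
Joint ranges: [-173.82, 173.82], [-45.26, 126.66], [13.44, 144.39], [-59.66, 239.66], [0, 175.72], [-146.38, 146.38]. Speed limits (degrees/s): [127.2, 127.2, 147.25, 180, 180, 180].

## Interface

Orientations are given as a 3x3 rotation matrix whose columns are the frame's x, y, z axes.
In Python, from plant import ctrl, imaging gives the robot as it stands. The module is installed in compiled form; this text tells all that it offers.
- The arm moves only by the tool move_arm, never from a script. Its arguments are lists of equal length, an entry for each row: "offset": the shift along the tool's x, y, z each as a share of 50 cm, from -1 to 1, a list of three; "rot": the turn, a rotation vector about the tool's x, y, z each as a share of 60 degrees, from -1 to 1, a list of three. A call has 1 to 8 rows; each row shifts and turns the commanded pose from where the row before left it, along the tool's axes as they then stand; what a row does not reach is not made up. A row lasts 1/12 s, in which the tool goes at most 41.7 mm and 7.16 degrees, less where a joint would pass 70% of its speed; a pose out of reach is approached as far as the arm can. A call with a number of a shift or a turn outside -1 to 1 is refused whole. A call with a gripper value outside its range is refused whole. "gripper" is the finger opening in mm, from 0 to 85.4, set as the call begins (left out, the last holds). The fingers move at their own pace and stop on an object; "force" is the grip in N (left out, the last holds). Time passes only in rows, so rows that do not move let the fingers close. It gives the time, the measured TCP pose, the force, the opening and the grip force at its end, in the units of the state.
- ctrl.sense(): the state, without advancing time (a new reading comes with each control period).
- imaging.camera(name): name is "scene" or "top" or "wrist"; returns a dict with "image" (400x640x3 uint8, red, green, blue), "fx", "fy", "cx", "cy" (pixels), "R" (3x3) and "t" (3): a world point X has camera coordinates R X + t; the wrist camera has in their place "hand_eye" (4x4, takes a point from camera to tool coordinates, whose origin is the TCP and whose axes are the flange's). Camera axes: x right, y down, z forward; pixel columns grow to the right and rows downward; lengths in m; the calibration is good to about 2 mm. The wrist camera is an equidistant fisheye: a pixel r from the principal point sees the ray r / f radians off the axis. A picture is of the moment at which its call begins: read the wrist's pose just before it. There is no depth.
- ctrl.close_job(): hands the job in; it is judged then, once.
The state is a dict: "time": time; "qpos": joint angles; "qvel": joint speeds; "joint_torque": joint torques, N m; "ee_pos": TCP position; "tcp_rot": TCP orientation; "ft_force": force on the tool from outside, world axes, zero at the start; "moment": the same for the moment, N m; "gripper_width": opening from 0.0 (shut) to 1.0 (fully open); "grasp_force": force on a finger pad.
Only numpy, scipy, OpenCV 4.12 (cv2) and the standard library are available. Lean on these libraries where they do the work, as an engineer would, in place of code of your own. Each camera call takes 0.05 s, during which the arm holds its last target. There are 200 camera calls.

## Working session

There is one attempt and no reset: what is moved stays moved. The work goes in short steps, Python scripts to look and compute and a tool call to move; the robot and the scene stay as the last step left them, time stands still between calls to the robot, and variables do not carry over. Pictures are saved under pics/ and viewed, at most 10 in all, crops included, and the job is handed in when it is done.

Besides the shell and the picture viewer there is one more tool, called by a JSON object that holds its "fn" and its "kwargs". move_arm: Moves the arm, as the interface text tells. Its arguments: {"type":"object","properties":{"offset":{"type":"array"},"rot":{"type":"array"},"gripper":{"type":"number"},"force":{"type":"number"}},"required":["offset","rot"]}

```bash
mkdir -p pics
python3 - <<'E'
from plant import ctrl, imaging
import cv2, pickle
s=ctrl.sense(); print(s['time'],s['ee_pos'],s['tcp_rot'],s['ft_force'],s['gripper_width'])
d={}
for n in ("scene","top"):
    c=imaging.camera(n); d[n]=c; cv2.imwrite(f"pics/{n}.png",c["image"][:,:,::-1]); print(n,c["fx"],c["cx"],c["cy"],c["R"],c["t"])
pickle.dump(d,open("cams.pkl","wb"))
E
```

```text
0.0 [0.23157286 0.49861352 0.23071587] [[-9.06941968e-01  4.21255193e-01 -5.74164513e-04]
 [ 4.21255575e-01  9.06941390e-01 -1.02702815e-03]
 [ 8.80926210e-05 -1.17332493e-03 -9.99999308e-01]] [ 0.370777    0.31075077 -0.31220135] 0.9990827144081164
scene 373.03573219162547 316.3230630632217 198.54472605889652 [[-0.29021996  0.95677883 -0.01861853]
 [ 0.75099124  0.21565355 -0.62410392]
 [-0.59311426 -0.19510976 -0.78111949]] [ 0.17190857 -0.30454866  1.41236396]
top 414.5997454720204 324.99699178113434 199.79836721774203 [[-0.01828687 -0.99975178  0.01272658]
 [-0.98676824  0.01599549 -0.16134616]
 [ 0.16110255 -0.0155087  -0.98681581]] [-0.00903647  0.55648059  1.25864711]
```

View pics/scene.png

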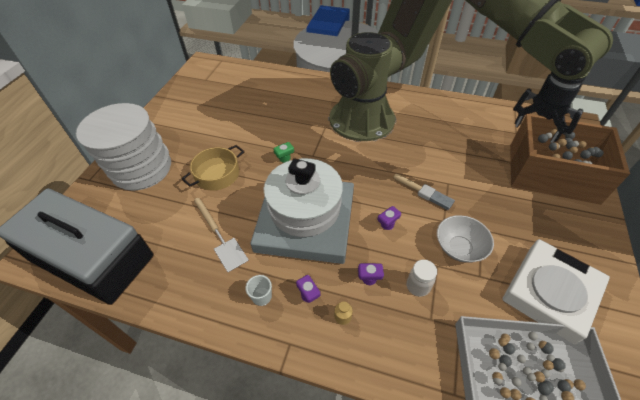

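View pics/top.png

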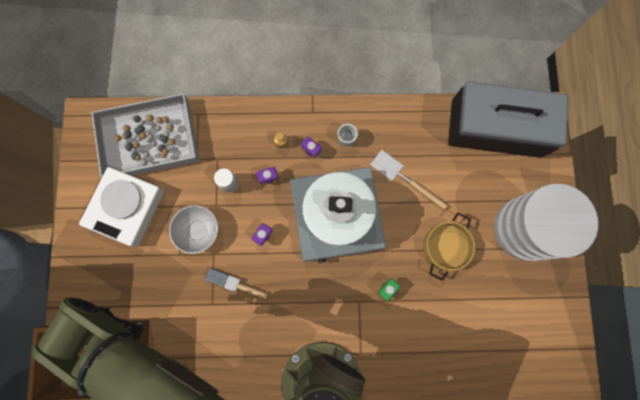

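The black knob sits on the shaker at top (340,204) and scene (302,170). The look-alikes are purple at top (262,234), (267,175), (311,147) and green at (389,290). I choose the black one and check it in an enlarged crop.

Run:
```python
import cv2, numpy as np
a=cv2.imread("pics/top.png")[180:230,310:370]; b=cv2.imread("pics/scene.png")[150:200,270:330]
f=lambda i: cv2.resize(i,None,fx=6.5,fy=6.5,interpolation=cv2.INTER_CUBIC)
cv2.imwrite("pics/crop.png",np.hstack([f(a),f(b)]))
```

```text
(no output)
```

View pics/crop.png

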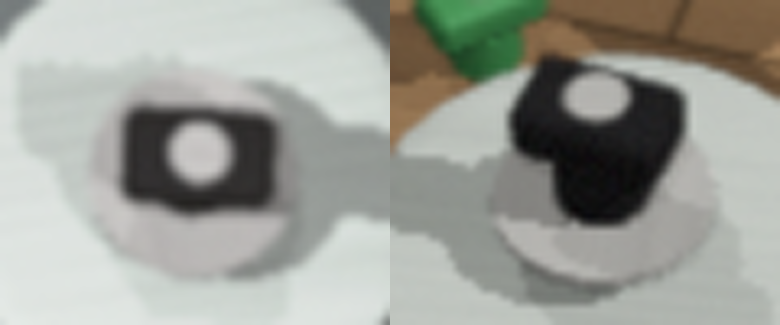

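The crop shows a black oblong grip with a light disc on its top centre, at top (340.3,203.1) and scene (301.2,164.4). Its long side runs roughly along the image columns of the top view, i.e. world y.

```bash
cat > h.py <<'E'
import numpy as np, pickle
d=pickle.load(open("cams.pkl","rb"))
def ray(n,uv):
    c=d[n]; v=np.array([(uv[0]-c["cx"])/c["fx"],(uv[1]-c["cy"])/c["fy"],1]); R=np.array(c["R"]); return -R.T@np.array(c["t"]), R.T@v
def tri(p):
    A=np.zeros((3,3));b=np.zeros(3);L=[]
    for n,uv in p:
        o,v=ray(n,uv); v=v/np.linalg.norm(v); P=np.eye(3)-np.outer(v,v);A+=P;b+=P@o;L.append((o,P))
    X=np.linalg.solve(A,b); return X,[np.linalg.norm(P@(X-o)) for o,P in L]
def onz(n,uv,z):
    o,v=ray(n,uv); return o+v*(z-o[2])/v[2]
def tw(uv,f=6.5,o=(310,180)): return (o[0]+(uv[0]+.5)/f-.5,o[1]+(uv[1]+.5)/f-.5)
E
python3 - <<'E'
from h import *
print(ray("top",(0,0))[0],ray("scene",(0,0))[0])
X,e=tri([("top",tw((200,153))),("scene",tw((206,97),o=(270,150)))]);print(X,e)
z=X[2]
for q in [(124,112),(272,110),(274,205),(126,198)]: print(q,onz("top",tw(q),z))
# shaker disc edge
for q in [(92,175),(296,185)]: print("disc",onz("top",tw(q),.19))
# green/others
# dark-pixel fit
import cv2
im=d["top"]["image"][190:220,320:362].max(2)
m=(im<75).astype(np.uint8); c=max(cv2.findContours(m,0,1)[0],key=cv2.contourArea); r=cv2.minAreaRect(c); print(r)
ctr=np.array(r[0])+[320,190]
for a in cv2.boxPoints(r): print(onz("top",a+[320,190],z))
E
```

```text
[0.34618087 0.00158458 1.33195389] [1.11629788 0.17676451 0.91635568]
[ 0.51412795 -0.05695996  0.24632299] [np.float64(0.0009892342950644781), np.float64(0.0009892342950644675)]
(124, 112) [ 0.53130814 -0.02533986  0.24632299]
(272, 110) [ 0.53116221 -0.0859067   0.24632299]
(274, 205) [ 0.49195665 -0.08560029  0.24632299]
(126, 198) [ 0.49582481 -0.02545387  0.24632299]
disc [ 0.51376782 -0.01249196  0.19      ]
disc [ 0.50800391 -0.09980403  0.19      ]
((20.0, 14.5), (15.0, 22.0), 90.0)
[ 0.5307751  -0.02624935  0.24632299]
[ 0.5298321  -0.08474249  0.24632299]
[ 0.48963099 -0.08359975  0.24632299]
[ 0.49059583 -0.02545178  0.24632299]
```

Knob top is at about (0.514, -0.057, 0.246), with the grip's long side within a few degrees of world y. That height fits: 54 mm above a rim at 0.192. I go above it now.

{"fn": "move_arm", "kwargs": {"offset": [[-0.061,-0.048,-0.025],[-0.061,-0.048,-0.025],[-0.061,-0.048,-0.025],[-0.061,-0.048,-0.025],[-0.061,-0.048,-0.025],[-0.061,-0.048,-0.025],[-0.061,-0.048,-0.025],[-0.061,-0.048,-0.025]], "rot": [[0,0,0],[0,0,0],[0,0,0],[0,0,0],[0,0,0],[0,0,0],[0,0,0],[0,0,0]], "gripper": 85, "force": 30}}

```text
time: 0.77
ee_pos: [0.3723, 0.2201, 0.3318]
tcp_rot: [[-0.907, 0.421, -0.0], [0.421, 0.907, -0.0], [0.0, -0.0, -1.0]]
ft_force: [0.2, 0.6, -0.7]
gripper_width: 0.996
grasp_force: 0.0
```

{"fn": "move_arm", "kwargs": {"offset": [[-0.061,-0.048,0],[-0.061,-0.048,0],[-0.061,-0.048,0],[-0.061,-0.048,0],[-0.061,-0.048,0],[-0.061,-0.048,0],[-0.061,-0.048,0],[-0.061,-0.048,0]], "rot": [[0,0,0],[0,0,0],[0,0,0],[0,0,0],[0,0,0],[0,0,0],[0,0,0],[0,0,0]]}}

```text
time: 1.43
ee_pos: [0.5129, -0.057, 0.3311]
tcp_rot: [[-0.907, 0.421, -0.0], [0.421, 0.907, 0.0], [0.0, -0.0, -1.0]]
ft_force: [0.3, 1.0, 0.2]
gripper_width: 0.996
grasp_force: 0.0
```

{"fn": "move_arm", "kwargs": {"offset": [[0,0,0],[0,0,0],[0,0,0],[0,0,0],[0,0,0],[0,0,0],[0,0,0],[0,0,0]], "rot": [[0,0,0.11],[0,0,0.11],[0,0,0.11],[0,0,0.11],[0,0,0.11],[0,0,0.11],[0,0,0.11],[0,0,0.11]]}}

```text
time: 2.1
ee_pos: [0.5124, -0.055, 0.3309]
tcp_rot: [[-0.207, 0.978, -0.001], [0.978, 0.207, 0.0], [0.0, -0.001, -1.0]]
ft_force: [1.5, -0.4, 0.7]
gripper_width: 0.992
grasp_force: 0.0
```

{"fn": "move_arm", "kwargs": {"offset": [[0,0,0],[0,0,0],[0,0,0]], "rot": [[0,0,0.1],[0,0,0.1],[0,0,0]]}}

```text
time: 2.35
ee_pos: [0.5124, -0.055, 0.331]
tcp_rot: [[-0.0, 1.0, -0.001], [1.0, 0.0, 0.0], [0.0, -0.001, -1.0]]
ft_force: [-0.3, 0.3, -0.8]
gripper_width: 0.994
grasp_force: 0.0
```

Run:
```python
from plant import ctrl, imaging
import cv2, pickle
s=ctrl.sense(); print(s['time'],s['ee_pos'],s['tcp_rot'],s['qpos'])
c=imaging.camera("wrist"); pickle.dump((s,c),open("w.pkl","wb"))
print(c["fx"],c["fy"],c["cx"],c["cy"],c["hand_eye"])
cv2.imwrite("pics/w1.png",c["image"][:,:,::-1])
```

```text
2.35 [ 0.5124284  -0.05499895  0.3309778 ] [[-6.01385795e-05  9.99999785e-01 -6.52873177e-04]
 [ 9.99999991e-01  6.02175449e-05  1.20931614e-04]
 [ 1.20970903e-04 -6.52865898e-04 -9.99999780e-01]] [-1.01985861e+01  9.42071780e+00  8.35324941e+01  1.96370221e-04
  8.70848308e+01 -1.02020441e+01]
309.70691628693146 309.70691628693146 317.1625120636268 197.29169976235698 [[ 3.19924925e-04 -9.54708392e-01 -2.97542910e-01  7.75572772e-02]
 [ 9.99999948e-01  3.15373834e-04  6.33013315e-05 -9.84266466e-05]
 [ 3.34029358e-05 -2.97542915e-01  9.54708444e-01 -1.42989510e-01]
 [ 0.00000000e+00  0.00000000e+00  0.00000000e+00  1.00000000e+00]]
```

View pics/w1.png

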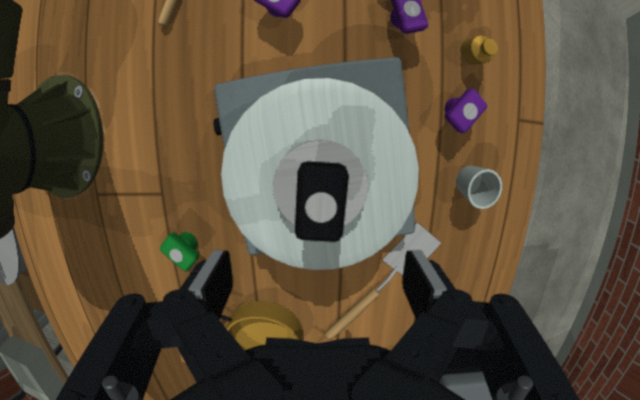

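The wrist view shows the black knob's light disc at (320,207). The grip is tilted a few degrees from the image columns, with its top face nearest to the camera at rows 163–241.

```bash
cat >> h.py <<'E'
def wray(s,c,uv):
    x=np.array([uv[0]-c["cx"],uv[1]-c["cy"]]); r=np.linalg.norm(x); th=r/c["fx"]
    v=np.array([*(x/r*np.sin(th)),np.cos(th)]); H=np.array(c["hand_eye"]); R=np.array(s["tcp_rot"])
    return R@H[:3,3]+np.array(s["ee_pos"]), R@H[:3,:3]@v
def wonz(s,c,uv,z):
    o,v=wray(s,c,uv); return o+v*(z-o[2])/v[2]
E
python3 - <<'E'
from h import *
import cv2
s,c=pickle.load(open("w.pkl","rb"))
im=c["image"]; g=im[150:255,280:365].max(2)
w=((g>130)).astype(np.uint8); 
n,l,st,ce=cv2.connectedComponentsWithStats(w[45:70,20:60]); print(st,ce+[300,195])
cv2.imwrite("pics/c2.png",cv2.resize(im[150:255,280:365,::-1],None,fx=5.6,fy=5.6,interpolation=cv2.INTER_CUBIC))
k=min(range(1,n),key=lambda i:abs(ce[i]+[300,195]-[320,207]).sum())
u=ce[k]+[300,195]
X=wonz(s,c,u,.2463);print("disc",X)
m=(g<45).astype(np.uint8); ct=max(cv2.findContours(m,0,1)[0],key=cv2.contourArea); r=cv2.minAreaRect(ct);print(r[0],r[1],r[2])
for p in cv2.boxPoints(r): print(p+[280,150],wonz(s,c,p+[280,150],.2463))
E
```

```text
[[  0   0  40  25 368]
 [  6   0  30  25 632]] [[317.50543478 207.08695652]
 [320.66139241 206.94936709]]
disc [ 0.51501387 -0.05625249  0.2463    ]
(41.203041076660156, 51.14226531982422) (49.51042175292969, 77.62939453125) 3.012787342071533
[294.44199181 238.602211  ] [ 0.4939003  -0.08344238  0.2463    ]
[298.52210045 161.08011246] [ 0.49835212 -0.02005788  0.2463    ]
[347.96408844 163.68231964] [ 0.53538049 -0.02197062  0.2463    ]
[343.8839798 241.204422 ] [ 0.53403725 -0.08578216  0.2463    ]
```

View pics/c2.png

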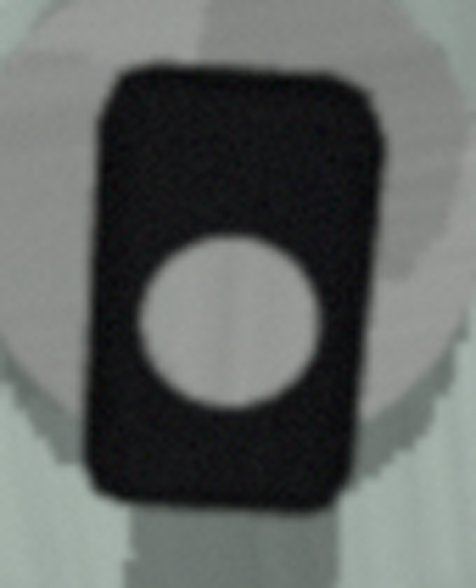

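The knob's centre is at (0.515, -0.0565) in both views, and the grip is turned about 3.5° clockwise. I align and descend around it.

{"fn": "move_arm", "kwargs": {"offset": [[-0.003,0.005,0.03],[0,0,0.04],[0,0,0.04],[0,0,0.04],[0,0,0.04],[0,0,0.03],[0,0,0.015],[0,0,0]], "rot": [[0,0,0.06],[0,0,0],[0,0,0],[0,0,0],[0,0,0],[0,0,0],[0,0,0],[0,0,0]]}}

```text
time: 3.07
ee_pos: [0.5145, -0.0564, 0.2123]
tcp_rot: [[0.055, 0.998, -0.003], [0.998, -0.055, 0.0], [0.0, -0.003, -1.0]]
ft_force: [-0.3, -1.5, -0.1]
gripper_width: 0.993
grasp_force: 0.0
```

{"fn": "move_arm", "kwargs": {"offset": [[0,0,0],[0,0,0],[0,0,0],[0,0,0],[0,0,0],[0,0,0],[0,0,0],[0,0,0]], "rot": [[0,0,0],[0,0,0],[0,0,0],[0,0,0],[0,0,0],[0,0,0],[0,0,0],[0,0,0]], "gripper": 36, "force": 30}}

```text
time: 3.73
ee_pos: [0.5152, -0.0565, 0.2141]
tcp_rot: [[0.058, 0.998, 0.001], [0.998, -0.058, -0.0], [-0.0, 0.001, -1.0]]
ft_force: [1.5, 0.4, 3.0]
gripper_width: 0.465
grasp_force: 38.1
```

Gripped at 39.7 mm with small side forces. Now a gentle press, in small steps.

{"fn": "move_arm", "kwargs": {"offset": [[0,0,0.001],[0,0,0.001],[0,0,0],[0,0,0]], "rot": [[0,0,0],[0,0,0],[0,0,0],[0,0,0]]}}

```text
time: 4.07
ee_pos: [0.5153, -0.0566, 0.2138]
tcp_rot: [[0.058, 0.998, 0.002], [0.998, -0.058, -0.0], [-0.0, 0.002, -1.0]]
ft_force: [-1.2, -0.3, 9.8]
gripper_width: 0.465
grasp_force: 39.1
```

{"fn": "move_arm", "kwargs": {"offset": [[0,0,0],[0,0,0],[0,0,0],[0,0,0],[0,0,0],[0,0,0],[0,0,0],[0,0,0]], "rot": [[0,0,-0.04],[0,0,-0.04],[0,0,-0.04],[0,0,-0.04],[0,0,-0.04],[0,0,-0.04],[0,0,-0.04],[0,0,-0.04]]}}

```text
time: 4.73
ee_pos: [0.5155, -0.0564, 0.2138]
tcp_rot: [[-0.276, 0.961, 0.002], [0.961, 0.276, -0.0], [-0.001, 0.002, -1.0]]
ft_force: [0.6, 2.6, 7.8]
gripper_width: 0.464
grasp_force: 38.9
```

```bash
cat > s.py <<'E'
from plant import ctrl
import numpy as np
s=ctrl.sense(); R=np.array(s['tcp_rot']); r=lambda a:np.round(a,4)
print(s['time'],r(s['ee_pos']),'head',round(np.degrees(np.arctan2(R[1,1],R[0,1])),2),'F',r(s['ft_force']),'M',r(s['moment']),r(s['gripper_width']),r(s['grasp_force']))
E
python3 s.py
```

```text
4.7333 [ 0.5155 -0.0564  0.2138] head 16.0 F [0.6409 2.6401 7.774 ] M [ 0.2323 -0.2989 -0.0228] 0.4644 38.9202
```

{"fn": "move_arm", "kwargs": {"offset": [[0,0,0.001],[0,0,0],[0,0,0],[0,0,0],[0,0,0]], "rot": [[0,0,-0.04],[0,0,-0.04],[0,0,-0.04],[0,0,-0.04],[0,0,0]]}}

```text
time: 5.15
ee_pos: [0.515, -0.0565, 0.2124]
tcp_rot: [[-0.432, 0.902, 0.0], [0.902, 0.432, -0.0], [-0.0, 0.0, -1.0]]
ft_force: [-0.5, 1.3, 2.2]
gripper_width: 0.463
grasp_force: 38.0
```

```bash
python3 s.py
```

```text
5.15 [ 0.515  -0.0565  0.2124] head 25.6 F [-0.4674  1.3404  2.1634] M [ 0.0303 -0.0005 -0.0122] 0.4631 38.0265
```

The force fell to 2 N and the knob sank: the gap is entered at about 29° back. I turn a little deeper into the gap and go down.

{"fn": "move_arm", "kwargs": {"offset": [[0,0,0.001],[0,0,0.001],[0,0,0.002],[0,0,0.002],[0,0,0]], "rot": [[0,0,-0.04],[0,0,-0.04],[0,0,0],[0,0,0],[0,0,0]]}}

```text
time: 5.57
ee_pos: [0.515, -0.0565, 0.2092]
tcp_rot: [[-0.503, 0.864, 0.0], [0.864, 0.503, -0.0], [-0.0, 0.0, -1.0]]
ft_force: [0.3, -0.3, 3.2]
gripper_width: 0.465
grasp_force: 38.2
```

```bash
python3 s.py
```

```text
5.5667 [ 0.515  -0.0565  0.2092] head 30.18 F [ 0.3441 -0.2642  3.2044] M [-0.014  -0.0711  0.0393] 0.4651 38.2312
```

{"fn": "move_arm", "kwargs": {"offset": [[0,0,0.002],[0,0,0.002],[0,0,0.002],[0,0,0.002],[0,0,0],[0,0,0]], "rot": [[0,0,0],[0,0,0],[0,0,0],[0,0,0],[0,0,0],[0,0,0]]}}

```text
time: 6.07
ee_pos: [0.515, -0.0565, 0.2054]
tcp_rot: [[-0.504, 0.864, 0.0], [0.864, 0.504, -0.0], [-0.0, 0.0, -1.0]]
ft_force: [-0.8, 0.9, 6.3]
gripper_width: 0.465
grasp_force: 38.6
```

```bash
python3 s.py
```

```text
6.0667 [ 0.515  -0.0565  0.2054] head 30.25 F [-0.7935  0.9341  6.3458] M [-0.0089  0.2064 -0.0868] 0.4647 38.5722
```

8.7 mm down at 6 N, which fits the spring. Now forwards (clockwise), kept down.

{"fn": "move_arm", "kwargs": {"offset": [[0,0,0.001],[0,0,0],[0,0,0],[0,0,0],[0,0,0.001],[0,0,0],[0,0,0],[0,0,0]], "rot": [[0,0,0.05],[0,0,0.05],[0,0,0.05],[0,0,0.05],[0,0,0.05],[0,0,0.05],[0,0,0.05],[0,0,0.05]]}}

```text
time: 6.73
ee_pos: [0.5152, -0.0565, 0.2046]
tcp_rot: [[-0.107, 0.994, 0.001], [0.994, 0.107, -0.0], [-0.0, 0.001, -1.0]]
ft_force: [0.6, -0.0, 6.8]
gripper_width: 0.465
grasp_force: 38.4
```

```bash
python3 s.py
```

```text
6.7333 [ 0.5152 -0.0565  0.2046] head 6.11 F [ 0.6322 -0.0435  6.8156] M [ 0.0024 -0.0058  0.0598] 0.4646 38.3932
```

{"fn": "move_arm", "kwargs": {"offset": [[0,0,0.001],[0,0,0],[0,0,0],[0,0,0],[0,0,0],[0,0,0],[0,0,0],[0,0,0]], "rot": [[0,0,0.05],[0,0,0.05],[0,0,0.05],[0,0,0.05],[0,0,0.05],[0,0,0.05],[0,0,0.05],[0,0,0.05]]}}

```text
time: 7.4
ee_pos: [0.5153, -0.0565, 0.2041]
tcp_rot: [[0.307, 0.952, 0.001], [0.952, -0.307, -0.0], [0.0, 0.001, -1.0]]
ft_force: [-0.3, 0.5, 7.1]
gripper_width: 0.468
grasp_force: 38.4
```

```bash
python3 s.py
```

```text
7.4 [ 0.5153 -0.0565  0.2041] head -17.89 F [-0.2869  0.4563  7.0942] M [-0.0138  0.0376  0.0757] 0.4675 38.4089
```

{"fn": "move_arm", "kwargs": {"offset": [[0,0,0],[0,0,0],[0,0,0],[0,0,0],[0,0,0],[0,0,0],[0,0,0]], "rot": [[0,0,0.04],[0,0,0.04],[0,0,0.04],[0,0,0.04],[0,0,0.04],[0,0,0.04],[0,0,0.04]]}}

```text
time: 7.98
ee_pos: [0.5153, -0.0565, 0.2041]
tcp_rot: [[0.569, 0.823, 0.001], [0.823, -0.569, -0.0], [0.0, 0.001, -1.0]]
ft_force: [0.3, 0.6, 5.8]
gripper_width: 0.464
grasp_force: 38.4
```

```bash
python3 s.py
```

```text
7.9833 [ 0.5153 -0.0565  0.2041] head -34.66 F [0.3357 0.5867 5.8033] M [-0.048   0.0059  0.0586] 0.4643 38.4098
```

Now 65° forward of the gap. I go in smaller bites and feel for the stop.

{"fn": "move_arm", "kwargs": {"offset": [[0,0,0],[0,0,0],[0,0,0],[0,0,0]], "rot": [[0,0,0.025],[0,0,0.025],[0,0,0.025],[0,0,0.025]]}}

```text
time: 8.32
ee_pos: [0.5153, -0.0565, 0.2041]
tcp_rot: [[0.651, 0.759, 0.001], [0.759, -0.651, -0.0], [0.0, 0.001, -1.0]]
ft_force: [-0.3, -0.1, 7.1]
gripper_width: 0.461
grasp_force: 38.4
```

```bash
python3 s.py
```

```text
8.3167 [ 0.5153 -0.0565  0.2041] head -40.61 F [-0.3096 -0.1425  7.0938] M [-0.0054  0.0515  0.0797] 0.4606 38.412
```

{"fn": "move_arm", "kwargs": {"offset": [[0,0,0],[0,0,0],[0,0,0]], "rot": [[0,0,0.025],[0,0,0.025],[0,0,0.025]]}}

```text
time: 8.57
ee_pos: [0.5153, -0.0565, 0.2041]
tcp_rot: [[0.708, 0.706, 0.001], [0.706, -0.708, -0.0], [0.001, 0.001, -1.0]]
ft_force: [0.9, 0.4, 7.3]
gripper_width: 0.465
grasp_force: 38.4
```

```bash
python3 s.py
```

```text
8.5667 [ 0.5153 -0.0565  0.2041] head -45.11 F [0.8508 0.4205 7.3113] M [ 0.0271 -0.004   0.0221] 0.4655 38.4127
```

{"fn": "move_arm", "kwargs": {"offset": [[0,0,0],[0,0,0],[0,0,0]], "rot": [[0,0,0.025],[0,0,0.025],[0,0,0.025]]}}

```text
time: 8.82
ee_pos: [0.5153, -0.0565, 0.2042]
tcp_rot: [[0.762, 0.648, 0.001], [0.648, -0.762, -0.0], [0.001, 0.001, -1.0]]
ft_force: [0.8, -0.4, 7.3]
gripper_width: 0.466
grasp_force: 38.4
```

```bash
python3 s.py
```

```text
8.8167 [ 0.5153 -0.0565  0.2042] head -49.61 F [ 0.8327 -0.3552  7.3447] M [-0.1205 -0.0497  0.137 ] 0.4658 38.4264
```

{"fn": "move_arm", "kwargs": {"offset": [[0,0,0],[0,0,0]], "rot": [[0,0,0.025],[0,0,0.025]]}}

```text
time: 8.98
ee_pos: [0.5153, -0.0566, 0.2041]
tcp_rot: [[0.794, 0.607, 0.001], [0.607, -0.794, -0.0], [0.001, 0.001, -1.0]]
ft_force: [0.2, -1.0, 6.2]
gripper_width: 0.466
grasp_force: 38.0
```

```bash
python3 s.py
```

```text
8.9833 [ 0.5153 -0.0566  0.2041] head -52.6 F [ 0.233  -0.9691  6.2451] M [-0.1228 -0.0897  0.5169] 0.4656 38.0385
```

The torque rises from 0.1 to 0.5 N m at 83° forward, so the stop is being met. One small, settled nudge to confirm.

{"fn": "move_arm", "kwargs": {"offset": [[0,0,0],[0,0,0],[0,0,0]], "rot": [[0,0,0.015],[0,0,0],[0,0,0]]}}

```text
time: 9.23
ee_pos: [0.5153, -0.0566, 0.2041]
tcp_rot: [[0.803, 0.596, 0.001], [0.596, -0.803, -0.0], [0.001, 0.001, -1.0]]
ft_force: [0.6, -2.3, 7.4]
gripper_width: 0.465
grasp_force: 38.2
```

```bash
python3 s.py
```

```text
9.2333 [ 0.5153 -0.0566  0.2041] head -53.42 F [ 0.5648 -2.2545  7.4456] M [-0.1317 -0.0438  0.2855] 0.4655 38.2022
```

{"fn": "move_arm", "kwargs": {"offset": [[0,0,0],[0,0,0]], "rot": [[0,0,0.025],[0,0,0]]}}

```text
time: 9.4
ee_pos: [0.5154, -0.0566, 0.2041]
tcp_rot: [[0.819, 0.574, 0.001], [0.574, -0.819, -0.0], [0.001, 0.001, -1.0]]
ft_force: [1.9, -1.0, 6.1]
gripper_width: 0.463
grasp_force: 37.7
```

```bash
python3 s.py
```

```text
9.4 [ 0.5154 -0.0566  0.2041] head -54.98 F [ 1.8784 -0.9611  6.0568] M [-0.0447 -0.2404  0.6252] 0.4631 37.6671
```

{"fn": "move_arm", "kwargs": {"offset": [[0,0,0],[0,0,0],[0,0,0]], "rot": [[0,0,0],[0,0,0],[0,0,0]]}}

```text
time: 9.65
ee_pos: [0.5154, -0.0565, 0.2041]
tcp_rot: [[0.818, 0.575, 0.001], [0.575, -0.818, -0.0], [0.001, 0.001, -1.0]]
ft_force: [1.7, -1.5, 6.4]
gripper_width: 0.463
grasp_force: 37.7
```

```bash
python3 s.py
```

```text
9.65 [ 0.5154 -0.0565  0.2041] head -54.9 F [ 1.7183 -1.5479  6.4172] M [-0.1318 -0.174   0.5223] 0.4633 37.6741
```

{"fn": "move_arm", "kwargs": {"offset": [[0,0,0],[0,0,0],[0,0,0]], "rot": [[0,0,0.02],[0,0,0],[0,0,0]]}}

```text
time: 9.9
ee_pos: [0.5154, -0.0565, 0.2042]
tcp_rot: [[0.83, 0.558, 0.001], [0.558, -0.83, -0.001], [0.001, 0.001, -1.0]]
ft_force: [1.8, 0.0, 6.6]
gripper_width: 0.467
grasp_force: 37.6
```

```bash
python3 s.py
```

```text
9.9 [ 0.5154 -0.0565  0.2042] head -56.09 F [1.7556e+00 5.4000e-03 6.6171e+00] M [-0.059  -0.2829  0.765 ] 0.4671 37.6255
```

Steady 0.77 N m, rising stiffly with the turn: it is against the stop at about 84°. I relax the twist a little, let go and lift away.

{"fn": "move_arm", "kwargs": {"offset": [[0,0,0],[0,0,0],[0,0,0]], "rot": [[0,0,-0.02],[0,0,-0.02],[0,0,0]]}}

```text
time: 10.15
ee_pos: [0.5154, -0.0565, 0.2041]
tcp_rot: [[0.805, 0.593, 0.001], [0.593, -0.805, -0.0], [0.001, 0.001, -1.0]]
ft_force: [1.9, 0.1, 6.3]
gripper_width: 0.465
grasp_force: 37.6
```

{"fn": "move_arm", "kwargs": {"offset": [[0,0,0],[0,0,0],[0,0,0],[0,0,0],[0,0,0],[0,0,0],[0,0,0],[0,0,0]], "rot": [[0,0,0],[0,0,0],[0,0,0],[0,0,0],[0,0,0],[0,0,0],[0,0,0],[0,0,0]], "gripper": 80}}

```text
time: 10.82
ee_pos: [0.515, -0.0565, 0.2037]
tcp_rot: [[0.806, 0.592, -0.0], [0.592, -0.806, 0.0], [-0.0, -0.0, -1.0]]
ft_force: [0.7, -0.2, 0.0]
gripper_width: 0.94
grasp_force: 0.0
```

```bash
python3 s.py
```

```text
10.8167 [ 0.515  -0.0565  0.2037] head -53.71 F [ 0.6772 -0.185   0.0411] M [0.021  0.0364 0.0094] 0.9402 0.0
```

Free of the knob. I lift to the height of the first wrist picture and check that the knob stayed down.

{"fn": "move_arm", "kwargs": {"offset": [[0,0,-0.03],[0,0,-0.05],[0,0,-0.05],[0,0,-0.05],[0,0,-0.05],[0,0,-0.025],[0,0,0],[0,0,0]], "rot": [[0,0,0],[0,0,0],[0,0,0],[0,0,0],[0,0,0],[0,0,0],[0,0,0],[0,0,0]]}}

```text
time: 11.48
ee_pos: [0.515, -0.0565, 0.3311]
tcp_rot: [[0.806, 0.592, 0.0], [0.592, -0.806, -0.0], [0.0, 0.0, -1.0]]
ft_force: [-0.1, 0.2, 0.3]
gripper_width: 0.936
grasp_force: 0.0
```

```bash
python3 s.py
python3 - <<'E'
from plant import ctrl, imaging
import cv2, numpy as np
s=ctrl.sense(); c=imaging.camera("wrist"); a=imaging.camera("scene")["image"]
import pickle; pickle.dump((s,c),open("w2.pkl","wb")); cv2.imwrite("pics/scene2.png",a[:,:,::-1])
f=lambda i: cv2.resize(i[:,:,::-1],(400,400),interpolation=cv2.INTER_CUBIC)
cv2.imwrite("pics/end.png",np.hstack([f(a[140:210,265:335]),f(c["image"][140:260,260:380])]))
E
```

```text
11.4833 [ 0.515  -0.0565  0.3311] head -53.71 F [-0.0564  0.22    0.3491] M [ 0.0032  0.0073 -0.0357] 0.936 0.0
```

View pics/end.png

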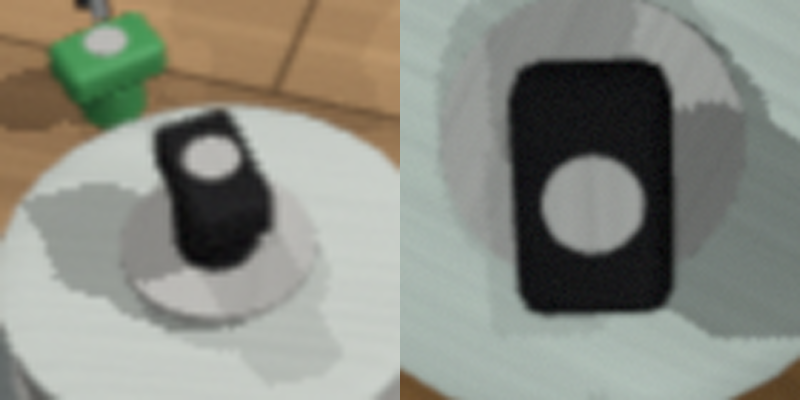

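The end picture shows the knob turned about 50° clockwise of its start, with the disc at scene (301.3,167.2), 2.8 px lower than before, and at wrist (317.3,201.2). I check the height by triangulation.

Run:
```python
from h import *
def t2(w,uvw,uvs):
    s,c=pickle.load(open(w,"rb")); A=np.zeros((3,3));b=np.zeros(3)
    for o,v in (wray(s,c,uvw),ray("scene",uvs)):
        v=v/np.linalg.norm(v);P=np.eye(3)-np.outer(v,v);A+=P;b+=P@o
    return np.linalg.solve(A,b)
print(t2("w.pkl",(320.7,206.9),(301.2,164.4)),t2("w2.pkl",(317.3,201.2),(301.3,167.2)))
```

```text
[ 0.51504235 -0.05692342  0.24713985] [ 0.51424395 -0.05708004  0.23657702]
```

The knob's top went from 0.2471 to 0.2366 m. That is 10.5 mm down, and it stays there untouched. Handing in.

```bash
python3 -c "
from plant import ctrl
print(ctrl.close_job())"
```

```text
the job is handed in; nothing more can be done
None
```

The black knob dropped into its thread at about 30° back, was turned about 84° forwards to its stop at under 0.8 N m, and was let go; the final camera check shows it staying 10.5 mm down by itself. The job is handed in.

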